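# Clear a gear housing's face and offer up its cover

### The arm

A 6-joint arm with a two-finger parallel gripper is mounted at the origin on the work surface. World frame = base frame: x ahead of the robot, y to its left, z up, the work surface at z = 0. Lengths are in mm, angles in degrees, forces in N, time in s.
With the tool pointing down it reaches from about 325 to 900 mm from the base axis. Payload 3.5 kg.
Tool frame: the origin (TCP) lies between the finger pads; the fingertips stand 19 mm ahead of it and the grasp point (between the pads) is the TCP; z points along the fingers, y is the line along which they close (so a half turn about z gives the same grasp; the last joint's range is limited). The gripper opens to 85 mm and grips with 20 to 120 N. Pads are 22 mm wide; open, the fingers measure 114 mm over their backs; the gripper's body (76 mm by 85 mm) begins 54 mm behind the grasp point. The pads swing forward as they close: fully open they stand 13 mm farther back than shut.
Start: joints at [-71.413, 15.837, -1.513, 72.651, 0, 84.076], TCP at [259.282, -568.678, 250.313] pointing down, gripper open.
Joint ranges: [-178.77, 178.77], [-48.84, 107.48], [-61.69, 71.31], [-111.58, 123.2], [-90, 87.43], [-180, 180]. Speed limits (degrees/s): [147.25, 147.25, 180, 180, 180, 180].

### API

Orientations are given as a 3x3 rotation matrix whose columns are the frame's x, y, z axes.
In Python, from workcell import manip gives the robot as it stands.
- The arm moves only by the shell command python3 -m handwheel 'ROWS'. ROWS is JSON, a list of rows, each a list of 3 entries, a list of its own where there are three numbers: the turn, a rotation vector about the tool's x, y, z as a fraction of full scale, then the shift along the tool's x, y, z as a fraction of full scale, then the closure, from 0 (fully open) to 1 (shut). In form: [[[rx, ry, rz], [dx, dy, dz], fingers], ...]. A call has 1 to 12 rows; each row is the pose to reach, as a shift and turn from the pose commanded when the call began, along the tool's axes at that moment; what a row does not reach only later rows make up. Full scale, the value 1, is 0.3 m for a shift and 30 degrees for a turn. A row lasts 1/12 s, in which the tool goes at most 41.7 mm and 7.16 degrees, less where a joint would pass 70% of its speed; a pose out of reach is approached as far as the arm can. A call with a number of a shift or a turn outside -1 to 1 is refused whole. A call with a gripper value outside its range is refused whole. The fingers move at their own pace and stop on an object; the grip force is fixed at half the most. Time passes only in rows, so rows that repeat a pose let the fingers close. It gives the time, the measured TCP pose, the force, the opening and the grip force at its end, in the units of the state.
- manip.sense(): the state, without advancing time (a new reading comes with each control period).
- manip.capture(name): name is "scene" or "side" or "wrist"; returns (picture, depth): 480x640x3 uint8, red, green, blue; 480x640 float32, mm along the optical axis (not along the pixel's ray), 0 where there is no reading.
- manip.calibration(name): a dict with "K" (3x3 intrinsics, pixels), "rvec" (rotation vector, rad) and "tvec" (3), from world to camera coordinates, as OpenCV has them. Camera axes: x right, y down, z forward; pixel columns grow to the right and rows downward; lengths in mm; the calibration is good to about 2 mm. The wrist camera is an equidistant fisheye: a pixel r from the principal point sees the ray r / f radians off the axis. A picture is of the moment at which its call begins: read the wrist's pose just before it. calibration takes no time and is no camera call; for the wrist camera it gives the pose at the moment of the call.
- manip.finish_job(): hands the job in; it is judged then, once.
The state is a dict: "time": time; "joint_pos": joint angles; "dq": joint speeds; "tau": joint torques, N m; "tool_pos": TCP position; "tcp_rot": TCP orientation; "force": force on the tool from outside, world axes, zero at the start; "ft_torque": the same for the moment, N m; "grip_width": finger opening in mm; "grasp_force": force on a finger pad.
Only numpy, scipy, OpenCV 4.12 (cv2) and the standard library are available. Lean on these libraries where they do the work, as an engineer would, in place of code of your own. Each camera call takes 0.05 s, during which the arm holds its last target. There are 200 camera calls.

### The job

Wipe the four loose steel chips off the top face of the gear housing into the chip tray around it, with the scraper block in the grip (never touch chips with the fingers), then set the scraper down on the bench outside the tray and let go of it. Then take the cover plate by its handle and hold it level about a centimetre above the face, not touching it, with all of its corner holes lined up over the threaded holes (either way round). Finish while holding it still there, the cover in the grip, and leave the other things on the bench where they are.

Things in the scene. Friction and masses are not known exactly. Their poses are not given: they have to be found in the camera images.
- face (a point): Centre of the flat top face of a bare aluminium gear housing, bolted down in the middle of a grey sheet-steel chip tray. The face is 120 x 84 mm, 50 mm above the bench; z up, x along its long side, y along its short side. An 8 mm blind threaded hole sits near each corner, at x = +-50, y = +-32 mm. Its position and yaw vary.
- thread_a (a point): Mouth of the threaded hole at x = +50, y = +32 mm of the face; axes as the face.
- thread_b (a point): Mouth of the threaded hole at x = -50, y = -32 mm of the face; axes as the face.
- cover_handle (a point): Centre of the steel handle bar on the aluminium cover plate, which lies flat on the bench left or right of the tray. The bar runs along x over the plate's centre: 76 long, 14 wide (y), 14 tall; its centre is 45 mm above the plate's underside, with 32 mm free between plate and bar. Two legs carry it at x = +-33 mm. About 250 g, balanced under the bar's centre.
- cover_hole_a (a point): Lower mouth of the cover's hole at x = +50, y = +32 mm. The cover plate is 120 x 84 x 6 mm (x long, y short, z up), with a 10 mm through hole near each corner at x = +-50, y = +-32 mm, so it fits either way round.
- cover_hole_b (a point): Lower mouth of the cover's hole at x = -50, y = -32 mm of the plate; axes as the cover.
- scraper_grip (a point): Centre of the scraper block, 40 mm above its underside. It stands upright on the bench, on the other side of the tray from the cover: a straight white plastic foot 30 (x) x 110 (y) x 14 mm (z) with an upright wooden grip on it, 22 mm thick (x), 80 mm long (y), from 14 to 66 mm above the underside. About 180 g.
- housing: The gear housing and its chip tray, one fixed piece; origin at the centre of the tray's underside on the bench, axes as the face. The tray is 220 (x) x 160 mm (y), centred on the housing, its rim 18 mm high, its floor 3 mm thick.
- chip0_mid (a point): Centre of a loose steel chip, a stubby bar offcut 14 x 10 mm, 10 mm tall, 11 g; at the start it lies on the housing's face, at least 12 mm clear of the ends of the face, one in each quarter of it.
- chip1_mid (a point): Centre of a loose steel chip, a stubby bar offcut 14 x 11 mm, 10 mm tall, 11 g; at the start it lies on the housing's face, at least 12 mm clear of the ends of the face, one in each quarter of it.
- chip2_mid (a point): Centre of a loose steel chip, a stubby bar offcut 14 x 12 mm, 10 mm tall, 11 g; at the start it lies on the housing's face, at least 12 mm clear of the ends of the face, one in each quarter of it.
- chip3_mid (a point): Centre of a loose steel chip, a round slug 13 mm across, 10 mm tall, 11 g; at the start it lies on the housing's face, at least 12 mm clear of the ends of the face, one in each quarter of it.
- blank: Bystander, leave alone: small plain aluminium plate 80 x 50 x 6 mm with two holes and no handle, lying on the bench.
- wrench: Bystander, leave alone: open-ended wrench 160 mm long, lying on the bench.
- jar: Bystander, leave alone: closed jar, 60 mm across, 75 mm tall, beyond the tray.
- tape: Bystander, leave alone: roll of white tape 84 mm across, 20 mm tall, lying flat beyond the tray.
- driver: Bystander, leave alone: screwdriver 170 mm long, lying beyond the tray.
- bush: Bystander, leave alone: brass bush 40 mm across, 30 mm tall, between the tray and the robot.
- offcut: Bystander, leave alone: plain wooden offcut 70 x 30 x 25 mm, between the tray and the robot.
Mind the look-alikes: they are no part of the job. Leave any green or turquoise look-alike of the part that bears cover_handle alone.

How it is judged (in metres and radians):
On the way, in this order (a step that is already met when the one before it is completed fails the run):
1. all four chips lie in the chip tray, off the face, with the scraper still in the grip (x of chip0_mid in the frame of face between -0.112 and 0.112 m and y of chip0_mid in the frame of face between -0.082 and 0.082 m and z of each of chip0_mid, chip1_mid, chip2_mid, chip3_mid in the frame of face below -0.015 m and x of chip1_mid in the frame of face between -0.112 and 0.112 m and y of chip1_mid in the frame of face between -0.082 and 0.082 m and x of chip2_mid in the frame of face between -0.112 and 0.112 m and y of chip2_mid in the frame of face between -0.082 and 0.082 m and x of chip3_mid in the frame of face between -0.112 and 0.112 m and y of chip3_mid in the frame of face between -0.082 and 0.082 m and contact force between the fingers and scraper above 1 N), for 0.1 s.
2. the scraper stands or lies on the bench, outside the tray, released (height (world z) of scraper_grip below 0.048 m and contact force between scraper and housing below 0.1 N and contact force between the fingers and scraper below 0.1 N), for 0.2 s.
At the end, for the whole second after the job is handed in: Chips in the tray; scraper released on the bench, clear of the tray (centre under 48 mm high); gripper alone holds the cover still, level within 0.08 rad, underside 3 to 22 mm above the face, not touching; diagonal cover holes within 5 mm of threaded holes, either way round (all of step 2 and x of chip0_mid in the frame of face between -0.112 and 0.112 m and y of chip0_mid in the frame of face between -0.082 and 0.082 m and z of each of chip0_mid, chip1_mid, chip2_mid, chip3_mid in the frame of face below -0.015 m and x of chip1_mid in the frame of face between -0.112 and 0.112 m and y of chip1_mid in the frame of face between -0.082 and 0.082 m and x of chip2_mid in the frame of face between -0.112 and 0.112 m and y of chip2_mid in the frame of face between -0.082 and 0.082 m and x of chip3_mid in the frame of face between -0.112 and 0.112 m and y of chip3_mid in the frame of face between -0.082 and 0.082 m and ((horizontal distance between cover_hole_a and thread_a below 0.005 m and horizontal distance between cover_hole_b and thread_b below 0.005 m) or (horizontal distance between cover_hole_a and thread_b below 0.005 m and horizontal distance between cover_hole_b and thread_a below 0.005 m)) and z of cover_hole_a in the frame of face between 0.003 and 0.022 m and z of cover_hole_b in the frame of face between 0.003 and 0.022 m and angle between cover_handle's own z axis and vertical below 0.08 rad and contact force between the fingers and cover above 1 N and contact force between cover and housing below 0.1 N and contact force between cover and scraper below 0.1 N and linear speed of cover below 0.02 m/s); the arm keeps its last pose, push and grip.
It fails at once if the fingers touch a chip (contact force between the fingers and chip0 above 0.5 N or contact force between the fingers and chip1 above 0.5 N or contact force between the fingers and chip2 above 0.5 N or contact force between the fingers and chip3 above 0.5 N).
It fails at once if a bystander is moved by more than 30 mm (distance of any of blank, wrench, jar, tape, driver, bush, offcut from where it was at the start of the episode above 0.03 m).
It also fails if it takes over 67 s, if anything falls off the work surface, if the arm or the gripper's body presses on something with over 40 N, if the wrist force passes 120 N, or if a joint passes its speed limit or range.

## Working session

There is one attempt and no reset: what is moved stays moved. The work goes in short steps, Python scripts to look and compute and a shell command to move; the robot and the scene stay as the last step left them, time stands still between calls to the robot, and variables do not carry over. Pictures are saved under pics/ and viewed, at most 10 in all, crops included, and the job is handed in when it is done.

```bash
ls; mkdir -p pics; cat > h.py <<'E'
import numpy as np, cv2
from workcell import manip
def cal(n):
    c=manip.calibration(n); R,_=cv2.Rodrigues(np.array(c["rvec"],float)); return np.array(c["K"],float),R,np.array(c["tvec"],float).ravel()
def ray(n,u,v,c=None):
    K,R,t=c or cal(n); x=(u-K[0,2])/K[0,0]; y=(v-K[1,2])/K[1,1]
    if n=="wrist":
        r=np.hypot(x,y); d=np.array([np.sin(r)*x/max(r,1e-9),np.sin(r)*y/max(r,1e-9),np.cos(r)])
    else: d=np.array([x,y,1.])
    return -R.T@t, R.T@d
def onz(n,u,v,z,c=None):
    o,d=ray(n,u,v,c); return o+d*(z-o[2])/d[2]
def cloud(n,depth,c=None):
    K,R,t=c or cal(n); v,u=np.mgrid[:480,:640]; x=(u-K[0,2])/K[0,0]; y=(v-K[1,2])/K[1,1]
    if n=="wrist":
        r=np.hypot(x,y)+1e-9; s=np.tan(np.minimum(r,1.5))/r; x=x*s;y=y*s
    P=np.stack([x*depth,y*depth,depth],-1); return (P-t)@R
def save(n,im): cv2.imwrite("pics/"+n+".png",im[...,::-1])
E
python3 - <<'E'
from h import *
s=manip.sense(); print(s)
for n in("scene","side","wrist"):
    c=cal(n); im,d=manip.capture(n); np.savez("/tmp/"+n,im=im,d=d,K=c[0],R=c[1],t=c[2]); save(n,im); print(n,c[0][0],-c[1].T@c[2],c[1][2])
E
```

```text
pics
{'time': 0.0, 'joint_pos': array([-7.14143363e+01,  1.58784663e+01, -1.59657276e+00,  7.26522470e+01,
        6.95287015e-04,  8.40777232e+01]), 'dq': array([ 0.09538283, -0.01747785, -0.01705287, -0.02204242, -0.02062021,
        0.03744946]), 'tau': array([-3.50438559e-04, -4.45514488e+01,  2.95201027e+01,  1.64164515e-02,
       -3.38319683e-05, -8.17819881e-06]), 'tool_pos': array([ 259.04164444, -567.98326817,  249.1678572 ]), 'tcp_rot': array([[ 9.09903880e-01,  4.14818568e-01, -6.96557656e-04],
       [ 4.14819083e-01, -9.09901466e-01,  2.10956770e-03],
       [ 2.41289021e-04, -2.20844924e-03, -9.99997532e-01]]), 'force': array([ 0.84259498, -0.48814284, -0.12604895]), 'ft_torque': array([ 0.03658088, -0.00625887, -0.03211731]), 'grasp_force': 0.0, 'grip_width': 85.45759772083254}
scene [440.41375516   0.         318.34311066] [1300.62210858 -142.64859429  639.15573148] [-0.76675843  0.23354432 -0.59794528]
side [560.06848172   0.         321.87817952] [ 26.91636869 797.54490568 880.68439123] [ 0.44362755 -0.60364655 -0.66242391]
wrist [371.64829954   0.         320.27326816] [ 319.54525004 -541.64983905  373.34358655] [-0.23766922 -0.10641798 -0.96549912]
```

View pics/scene.png

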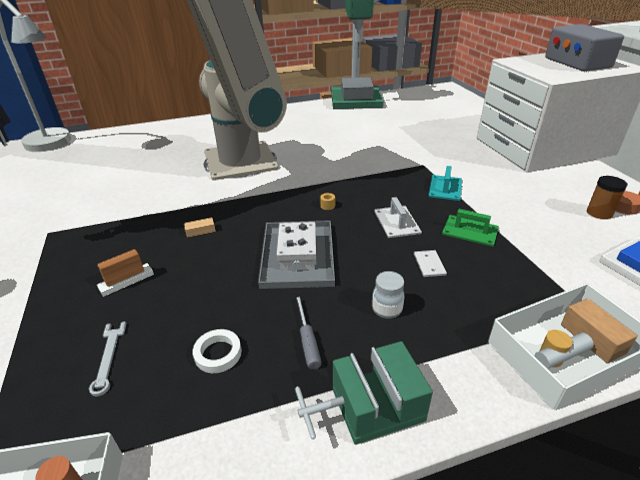

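View pics/side.png

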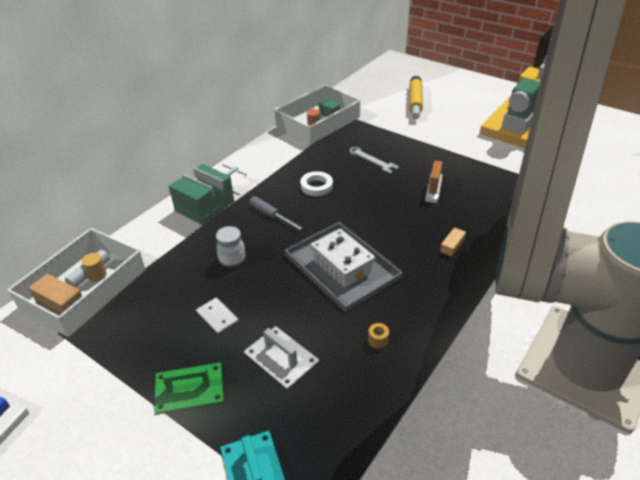

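The scene view shows the tray and housing at (297,255), the scraper at (122,270), and the jar, tape, wrench and driver around them. Three parts could be the cover: grey at scene (398,216) / side (282,355), green at (470,228), and turquoise at (446,185). The grey one fits, because it is aluminium, has a handle and isn't a coloured look-alike. I'll measure next.

```bash
python3 - <<'E'
from h import *
C={}
for n in("scene","side"):
    f=np.load(f"/tmp/{n}.npz"); c=(f["K"],f["R"],f["t"]); P=cloud(n,f["d"],c); im=f["im"]; ok=f["d"]>0
    u={"scene":(297,255),"side":(343,262)}[n]
    def comp(mask,near,rad=None):
        k,l,st,ce=cv2.connectedComponentsWithStats(mask.astype(np.uint8)); 
        i=1+np.argmin([np.hypot(*(ce[j]-near)) if st[j,4]>15 else 1e9 for j in range(1,k)]); return l==i
    hsv=cv2.cvtColor(im,cv2.COLOR_RGB2HSV)
    def rect(Q): 
        r=cv2.minAreaRect(Q[:,:2].astype(np.float32)); return np.round(r[0],1),np.round(r[1],1),round(r[2],1)
    boxes={"scene":dict(face=(270,215,325,272),cover=(368,190,430,245),scr=(90,240,160,300),tray=(250,210,345,295)),
           "side":dict(face=(305,222,380,290),cover=(240,320,325,392),scr=(418,155,450,210),tray=(275,215,410,315))}[n]
    for k,(a,b,c2,d2) in boxes.items():
        M=np.zeros(ok.shape,bool); M[b:d2,a:c2]=1; Q=P[M&ok]
        for z0,z1 in {"face":[(46,54),(56,64)],"cover":[(3,10),(46,56)],"scr":[(60,70),(10,18)],"tray":[(14,22)]}[k]:
            q=Q[(Q[:,2]>z0)&(Q[:,2]<z1)]
            if len(q)>4: print(n,k,z0,len(q),q.mean(0).round(1),rect(q))
f=np.load("/tmp/side.npz"); g=np.load("/tmp/scene.npz")
a=cv2.resize(g["im"][185:250,360:440],(400,325),interpolation=cv2.INTER_CUBIC); b=cv2.resize(f["im"][315:396,235:335],(400,325),interpolation=cv2.INTER_CUBIC)
save("cov",np.hstack([a,b]))
E
```

```text
scene face 46 1113 [534.3  39.7  49.9] (array([527.7,  41.4]), array([ 83.9, 123.4]), 72.9)
scene face 56 109 [527.1  40.2  59.3] (array([522.1,  43.8]), array([49.2, 76.2]), 80.1)
scene cover 3 771 [491.3 311.2   5.7] (array([457.6, 335.1]), array([162.7, 244. ]), 64.3)
scene cover 46 117 [489.1 312.7  50.8] (array([486.2, 313.7]), array([15.1, 75.2]), 82.4)
scene scr 60 327 [ 496.3 -334.5   65.3] (array([ 493.2, -334.9]), array([25.6, 79.1]), 19.6)
scene scr 10 308 [ 500.9 -335.    13.8] (array([ 494.3, -333.8]), array([ 33.5, 110. ]), 20.6)
scene tray 14 556 [559.2  31.5  17.4] (array([527.5,  41.5]), array([160.1, 225.9]), 73.3)
side face 46 1342 [524.7  47.9  50. ] (array([527. ,  44.4]), array([ 88.2, 124.9]), 73.1)
side face 56 117 [522.5  44.6  59.7] (array([521.1,  45.8]), array([50.4, 74.6]), 78.4)
side cover 3 2088 [477.5 322.5   5.8] (array([487.9, 315.2]), array([172.2, 167.9]), 34.8)
side cover 46 287 [481.4 319.4  51.5] (array([482.7, 318.3]), array([16.1, 78.2]), 82.0)
side scr 60 170 [ 490.2 -326.7   65.2] (array([ 492.2, -331.4]), array([22., 86.]), 20.9)
side scr 10 116 [ 481.4 -308.7   14.1] (array([ 491.2, -328.8]), array([ 30.1, 116.8]), 20.5)
side tray 14 782 [528.4  50.6  17.3] (array([580.2,  28.3]), array([164.7, 334.3]), 73.3)
```

View pics/cov.png

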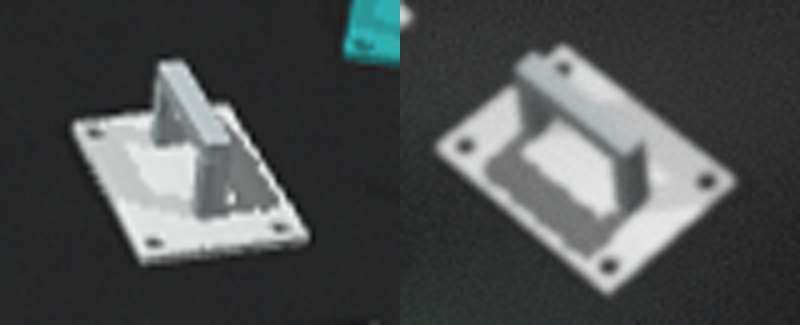

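The enlarged crop confirms it: the grey plate has four corner holes and a handle bar, so it is the cover. Next I'll write a helper that works out row values, then go above the scraper.

```bash
cat >> h.py <<'E'
from scipy.spatial.transform import Rotation as Ro
def Rdown(ty):  # tool pointing down, tool y at world angle ty (deg)
    a=np.radians(ty); y=np.array([np.cos(a),np.sin(a),0]); z=np.array([0,0,-1.]); return np.stack([np.cross(y,z),y,z],1)
def plan(*tg):
    s=manip.sense(); p,R=np.array(s["tool_pos"]),np.array(s["tcp_rot"]); print("t",round(s["time"],2),"tcp",p.round(1),"toolY",round(np.degrees(np.arctan2(R[1,1],R[0,1])),2))
    for x,y,z,ty in tg:
        q=np.array([x,y,z]); T=Rdown(ty); w=Ro.from_matrix(R.T@T).as_rotvec(degrees=True)
        print((w/30).round(4).tolist(),(R.T@(q-p)/300).round(4).tolist()); p,R=q,T
E
python3 -c "
from h import *
plan((300,-500,250,-36.5),(420,-400,200,-7.5),(492.5,-331,160,20.5))"
```

```text
t 0.15 tcp [ 259.1 -568.1  249.4] toolY -65.49
[-0.0032, -0.0012, -0.9663] [0.2183, -0.1501, -0.0017]
[0.0, 0.0, -0.9667] [0.5059, 0.1233, 0.1667]
[0.0, 0.0, -0.9333] [0.2596, 0.2096, 0.1333]
```

```bash
python3 -m handwheel '[[[0,0,-0.966],[0.22,-0.15,0],0],[[0,0,-0.966],[0.22,-0.15,0],0],[[0,0,-0.966],[0.22,-0.15,0],0],[[0,0,-0.966],[0.22,-0.15,0],0],[[0,0,-0.966],[0.22,-0.15,0],0]]' >/dev/null
python3 -m handwheel '[[[0,0,-0.967],[0.506,0.123,0.167],0],[[0,0,-0.967],[0.506,0.123,0.167],0],[[0,0,-0.967],[0.506,0.123,0.167],0],[[0,0,-0.967],[0.506,0.123,0.167],0],[[0,0,-0.967],[0.506,0.123,0.167],0]]' >/dev/null
python3 -m handwheel '[[[0,0,-0.933],[0.26,0.21,0.133],0],[[0,0,-0.933],[0.26,0.21,0.133],0],[[0,0,-0.933],[0.26,0.21,0.133],0],[[0,0,-0.933],[0.26,0.21,0.133],0],[[0,0,-0.933],[0.26,0.21,0.133],0],[[0,0,-0.933],[0.26,0.21,0.133],0]]'
python3 - <<'E'
from h import *
c=cal("wrist"); im,d=manip.capture("wrist"); P=cloud("wrist",d,c); save("w1",im)
hsv=cv2.cvtColor(im,cv2.COLOR_RGB2HSV)
q=P[(d>0)&(P[...,2]>58)&(P[...,2]<72)&(abs(P[...,0]-492)<70)&(abs(P[...,1]+331)<70)]
print(len(q),q.mean(0) if len(q) else 0, cv2.minAreaRect(q[:,:2].astype(np.float32)) if len(q) else 0)
q=P[(d>0)&(P[...,2]>9)&(P[...,2]<18)&(abs(P[...,0]-492)<70)&(abs(P[...,1]+331)<80)]
print(len(q),cv2.minAreaRect(q[:,:2].astype(np.float32)) if len(q) else 0)
plan((492.5,-331,46,20.5))
E
```

```text
time: 1.48
tool_pos: [493.2, -331.6, 160.2]
tcp_rot: [[-0.345, 0.939, -0.0], [0.939, 0.345, -0.0], [0.0, -0.0, -1.0]]
force: [0.1, -1.3, 1.0]
grip_width: 85.7
grasp_force: 0.0
4387 [ 491.10347569 -330.79844223   66.18041841] ((491.9870910644531, -333.2671203613281), (22.192792892456055, 79.8465347290039), 20.413877487182617)
1370 ((491.9893798828125, -333.5442810058594), (30.098228454589844, 109.66703033447266), 20.379274368286133)
t 1.53 tcp [ 493.1 -332.   160.6] toolY 20.19
[-0.0001, 0.001, -0.0103] [0.0041, -0.0006, 0.3819]
```

The wrist depth gives the scraper at (492,-333.4) with its x axis at 20.4°. I'll descend and close.

```bash
python3 -c "
from h import *
plan((492,-333.4,47,20.4))"
python3 -m handwheel '[[[0,0,-0.007],[-0.003,-0.005,0.1],0],[[0,0,-0.007],[-0.003,-0.005,0.2],0],[[0,0,-0.007],[-0.003,-0.005,0.3],0],[[0,0,-0.007],[-0.003,-0.005,0.379],0],[[0,0,-0.007],[-0.003,-0.005,0.379],0],[[0,0,-0.007],[-0.003,-0.005,0.379],1],[[0,0,-0.007],[-0.003,-0.005,0.379],1],[[0,0,-0.007],[-0.003,-0.005,0.379],1],[[0,0,-0.007],[-0.003,-0.005,0.379],1],[[0,0,-0.007],[-0.003,-0.005,0.379],1]]'
python3 -m handwheel '[[[0,0,0],[0,0,0],1],[[0,0,0],[0,0,0],1],[[0,0,0],[0,0,0],1],[[0,0,0],[0,0,0],1]]'
```

```text
t 1.53 tcp [ 493.1 -332.   160.6] toolY 20.19
[-0.0001, 0.001, -0.007] [-0.0029, -0.0049, 0.3785]
time: 2.37
tool_pos: [493.2, -333.5, 48.4]
tcp_rot: [[-0.353, 0.936, 0.002], [0.936, 0.353, -0.002], [-0.003, 0.002, -1.0]]
force: [0.1, -0.7, 0.0]
grip_width: 25.9
grasp_force: 0.0
time: 2.7
tool_pos: [493.1, -333.5, 48.3]
tcp_rot: [[-0.353, 0.935, 0.002], [0.935, 0.353, -0.002], [-0.003, 0.001, -1.0]]
force: [-0.9, 0.4, 6.0]
grip_width: 21.8
grasp_force: 59.5
```

```bash
python3 -c "
from h import *
plan((493,-333,160,20.4),(497,-160,160,46.5),(497,-60,160,72.9))"
```

```text
t 2.7 tcp [ 493.1 -333.5   48.3] toolY 20.69
[0.0019, 0.0051, 0.0097] [0.0006, 0.0006, -0.3724]
[0.0, 0.0, -0.87] [0.5359, 0.2135, 0.0]
[0.0, 0.0, -0.88] [0.2295, 0.2418, 0.0]
```

```bash
python3 -m handwheel '[[[0,0,0.01],[0,0,-0.1],1],[[0,0,0.01],[0,0,-0.22],1],[[0,0,0.01],[0,0,-0.34],1],[[0,0,0.01],[0,0,-0.372],1]]' >/dev/null
python3 -m handwheel '[[[0,0,-0.15],[0.09,0.036,0],1],[[0,0,-0.35],[0.21,0.084,0],1],[[0,0,-0.55],[0.33,0.13,0],1],[[0,0,-0.75],[0.45,0.18,0],1],[[0,0,-0.87],[0.536,0.214,0],1],[[0,0,-0.87],[0.536,0.214,0],1]]' >/dev/null
python3 -m handwheel '[[[0,0,-0.2],[0.05,0.05,0],1],[[0,0,-0.4],[0.1,0.11,0],1],[[0,0,-0.6],[0.16,0.17,0],1],[[0,0,-0.8],[0.21,0.22,0],1],[[0,0,-0.88],[0.23,0.242,0],1],[[0,0,-0.88],[0.23,0.242,0],1],[[0,0,-0.88],[0.23,0.242,0],1]]'
python3 - <<'E'
from h import *
im,d=manip.capture("wrist"); c=cal("wrist"); P=cloud("wrist",d,c); save("w2",im)
B=(d>0)&(abs(P[...,0]-527)<120)&(abs(P[...,1]-43)<100)
for a,b in((47,53),(57,63),(15,21)):
    q=P[B&(P[...,2]>a)&(P[...,2]<b)]; print(a,len(q),q.mean(0),cv2.minAreaRect(q[:,:2].astype(np.float32)))
# held scraper's lowest points in view
K,R,t=c
k,l,st,ce=cv2.connectedComponentsWithStats((B&(P[...,2]>56)&(P[...,2]<64)).astype(np.uint8))
F=Rdown(72.9)
for i in range(1,k):
    if st[i,4]>20:
        q=P[l==i].mean(0)-[527.3,42.6,50]; e=np.array([np.cos(np.radians(-17.1)),np.sin(np.radians(-17.1))]); n=np.array([-e[1],e[0]])
        print("chip face xy",q[:2]@e,q[:2]@n,st[i])
E
```

```text
time: 4.12
tool_pos: [496.2, -59.6, 157.9]
tcp_rot: [[-0.955, 0.295, -0.0], [0.295, 0.955, -0.001], [0.0, -0.001, -1.0]]
force: [0.5, 0.5, -2.1]
grip_width: 21.4
grasp_force: 59.6
47 16196 [523.28181265  39.78599392  50.65532129] ((527.6342163085938, 42.04942321777344), (86.03778839111328, 120.3546371459961), 72.8770980834961)
57 1380 [522.08267568  40.74781822  60.40797137] ((521.6697998046875, 43.56396484375), (49.6845817565918, 73.95821380615234), 78.04978942871094)
15 3043 [496.29901829  56.28690791  18.16591752] ((527.3446044921875, 42.267555236816406), (161.73342895507812, 220.21116638183594), 73.45013427734375)
chip face xy -35.163111087219775 11.646245331629313 [490 181  27  28 408]
chip face xy -24.722297977947992 -21.228125565259827 [446 199  22  22 350]
chip face xy 22.26430577781765 10.365475374747064 [480 265  25  25 317]
chip face xy 26.08797410760519 -15.133078439919334 [447 273  22  21 366]
```

View pics/w2.png

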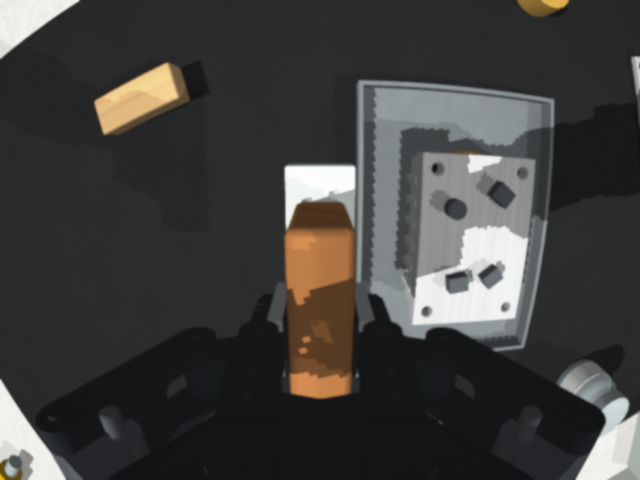

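Wrist view: the housing face spans about (413..535, 152..325), with the chips at (501,194), (456,209), (457,282) and (490,276). The scraper is held square to the face. I'll lower it at face y=-52.

```bash
python3 -c "
from h import *
plan((512.2,-7.4,158,72.9),(512.2,-7.4,101,72.9))"
```

```text
t 4.17 tcp [496.4 -60.1 158. ] toolY 72.79
[-0.0016, 0.0003, -0.0038] [0.0015, 0.1834, -0.0001]
[0.0, 0.0, 0.0] [0.0, 0.0, 0.19]
```

```bash
python3 -m handwheel '[[[0,0,-0.004],[0,0.06,0],1],[[0,0,-0.004],[0.001,0.13,0],1],[[0,0,-0.004],[0.001,0.183,0],1],[[0,0,-0.004],[0.001,0.183,0.08],1],[[0,0,-0.004],[0.001,0.183,0.16],1],[[0,0,-0.004],[0.001,0.183,0.19],1],[[0,0,-0.004],[0.001,0.183,0.19],1],[[0,0,-0.004],[0.001,0.183,0.19],1]]'; python3 -c "
from h import *
plan((539.8,82.5,100,72.9))
im,d=manip.capture('side');P=cloud('side',d)
q=P[(d>0)&(abs(P[...,0]-527)<120)&(abs(P[...,1]-43)<100)&(P[...,2]>30)]; e=np.array([np.cos(np.radians(-17.1)),np.sin(np.radians(-17.1))]); n=np.array([-e[1],e[0]])
w=(q[:,:2]-[527.5,42.3]); x=w@e;y=w@n
m=(y<-32)&(y>-42)&(abs(x)<52)&(q[:,2]<75); print(np.histogram(q[m,2],bins=range(44,76,2)))
"
```

```text
time: 4.83
tool_pos: [512.1, -7.7, 101.0]
tcp_rot: [[-0.956, 0.294, -0.001], [0.294, 0.956, -0.0], [0.001, -0.0, -1.0]]
force: [0.4, 0.1, -1.7]
grip_width: 21.2
grasp_force: 60.0
t 4.83 tcp [512.1  -7.7 101. ] toolY 72.9
[-0.0006, -0.0016, -0.0001] [0.0, 0.3146, 0.0031]
(array([ 6, 17, 29, 38, 14, 22, 23, 20, 15, 27, 36, 46, 30, 12, 18]), array([44, 46, 48, 50, 52, 54, 56, 58, 60, 62, 64, 66, 68, 70, 72, 74]))
```

```bash
python3 -m handwheel '[[[0,0,0],[0,0.015,0.0035],1],[[0,0,0],[0,0.04,0.0035],1],[[0,0,0],[0,0.065,0.0035],1],[[0,0,0],[0,0.09,0.0035],1],[[0,0,0],[0,0.115,0.0035],1],[[0,0,0],[0,0.14,0.0035],1],[[0,0,0],[0,0.165,0.0035],1],[[0,0,0],[0,0.19,0.0035],1],[[0,0,0],[0,0.215,0.0035],1],[[0,0,0],[0,0.24,0.0035],1],[[0,0,0],[0,0.26,0.0035],1],[[0,0,0],[0,0.275,0.0035],1]]'
python3 -m handwheel '[[[0,0,0],[0,0.015,0],1],[[0,0,0],[0,0.03,0],1],[[0,0,0],[0,0.043,0],1],[[0,0,0],[0,0.043,0],1],[[0,0,0],[0,0.043,0],1]]'
python3 -c "
from h import *
plan((527,60,160,72.9),(527,-60,160,72.9))"
```

```text
time: 5.88
tool_pos: [536.4, 73.0, 100.1]
tcp_rot: [[-0.957, 0.292, 0.0], [0.292, 0.957, 0.0], [0.0, 0.0, -1.0]]
force: [0.2, -0.1, -1.9]
grip_width: 21.3
grasp_force: 60.0
time: 6.3
tool_pos: [540.0, 84.6, 100.1]
tcp_rot: [[-0.956, 0.292, -0.0], [0.292, 0.956, -0.0], [0.0, -0.0, -1.0]]
force: [-0.3, 0.0, -1.2]
grip_width: 21.4
grasp_force: 60.0
t 6.3 tcp [540.   84.6 100.1] toolY 73.03
[-0.0004, -0.0, 0.0044] [0.0174, -0.091, -0.1995]
[0.0, 0.0, 0.0] [-0.1176, -0.3823, 0.0]
```

Now I'll raise the scraper, draw it back to the -y side, and look before putting it down.

```bash
python3 -m handwheel '[[[0,0,0],[0,0,-0.08],1],[[0,0,0],[0,0,-0.2],1],[[0,0,0],[0,-0.1,-0.2],1],[[0,0,0],[-0.03,-0.22,-0.2],1],[[0,0,0],[-0.06,-0.34,-0.2],1],[[0,0,0],[-0.1,-0.46,-0.2],1],[[0,0,0],[-0.1,-0.473,-0.2],1],[[0,0,0],[-0.1,-0.473,-0.2],1]]'
python3 - <<'E'
from h import *
im,_=manip.capture("scene"); im2,_=manip.capture("side")
a=cv2.resize(im[205:305,240:350],(400,364),interpolation=cv2.INTER_CUBIC); b=cv2.resize(im2[210:320,270:410],(400,364),interpolation=cv2.INTER_CUBIC)
save("s3",np.hstack([a,b]))
plan((497,-160,160,46.5),(493,-333,160,20.4),(493,-333,49,20.4))
E
```

```text
time: 6.97
tool_pos: [527.0, -62.3, 160.3]
tcp_rot: [[-0.955, 0.296, 0.0], [0.296, 0.955, -0.0], [-0.0, -0.0, -1.0]]
force: [0.5, 0.2, -2.1]
grip_width: 21.3
grasp_force: 60.0
t 7.07 tcp [526.8 -59.8 160. ] toolY 72.97
[0.0008, -0.0017, 0.8823] [-0.0028, -0.3483, -0.0002]
[0.0, 0.0, 0.87] [-0.3873, -0.4275, 0.0]
[0.0, 0.0, 0.0] [0.0, 0.0, 0.37]
```

View pics/s3.png

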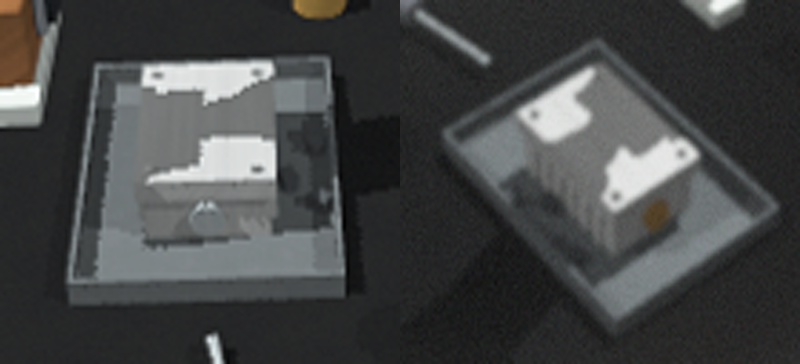

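The face is clear in both crops. The dark chips lie in the +y gap, at about (295,140)–(325,200) in the left crop. A quick depth check will confirm all four.

```bash
python3 - <<'E'
from h import *
e=np.array([np.cos(np.radians(-17.1)),np.sin(np.radians(-17.1))]); n=np.array([-e[1],e[0]])
for c in("scene","wrist"):
    im,d=manip.capture(c);P=cloud(c,d);w=P[...,:2]-[527.5,42.3];x=w@e;y=w@n
    m=(d>0)&(abs(x)<100)&(y>46)&(y<74)&(P[...,2]>7)&(P[...,2]<30)
    k,l,st,ce=cv2.connectedComponentsWithStats(m.astype(np.uint8))
    for i in range(1,k):
        if st[i,4]>5: print(c,x[l==i].mean().round(),y[l==i].mean().round(),P[l==i][:,2].max().round(),st[i,4], np.ptp(x[l==i]).round(),np.ptp(y[l==i]).round())
    print(((d>0)&(abs(x)<55)&(abs(y)<38)&(P[...,2]>55)&(P[...,2]<65)).sum())
E
```

```text
scene -31.0 66.0 15.0 54 29.0 14.0
scene 12.0 50.0 16.0 24 17.0 9.0
scene 33.0 67.0 16.0 30 19.0 14.0
0
wrist -41.0 69.0 15.0 125 12.0 10.0
wrist -26.0 69.0 15.0 136 12.0 10.0
wrist 30.0 69.0 15.0 124 15.0 9.0
0
```

All four chips are on the tray floor. I'll carry the scraper back to its place.

```bash
python3 -m handwheel '[[[0,0,0.2],[0,-0.08,0],1],[[0,0,0.4],[0,-0.17,0],1],[[0,0,0.6],[0,-0.26,0],1],[[0,0,0.8],[0,-0.34,0],1],[[0,0,0.882],[-0.003,-0.348,0],1],[[0,0,0.882],[-0.003,-0.348,0],1]]' >/dev/null
python3 -m handwheel '[[[0,0,0.15],[-0.07,-0.07,0],1],[[0,0,0.33],[-0.15,-0.16,0],1],[[0,0,0.51],[-0.23,-0.25,0],1],[[0,0,0.69],[-0.31,-0.34,0],1],[[0,0,0.87],[-0.387,-0.427,0],1],[[0,0,0.87],[-0.387,-0.427,0],1],[[0,0,0.87],[-0.387,-0.427,0],1]]' >/dev/null
python3 -m handwheel '[[[0,0,0],[0,0,0.1],1],[[0,0,0],[0,0,0.2],1],[[0,0,0],[0,0,0.3],1],[[0,0,0],[0,0,0.35],1],[[0,0,0],[0,0,0.365],1],[[0,0,0],[0,0,0.37],1],[[0,0,0],[0,0,0.37],1]]'
```

```text
time: 8.83
tool_pos: [494.2, -330.7, 49.0]
tcp_rot: [[-0.353, 0.936, -0.001], [0.936, 0.353, 0.001], [0.001, -0.0, -1.0]]
force: [-0.2, 0.5, -1.7]
grip_width: 21.4
grasp_force: 60.4
```

```bash
python3 -m handwheel '[[[0,0,0],[0,0,0.002],1],[[0,0,0],[0,0,0.002],0],[[0,0,0],[0,0,0.002],0],[[0,0,0],[0,0,0.002],0],[[0,0,0],[0,0,0.002],0],[[0,0,0],[0,0,0.002],0],[[0,0,0],[0,0,0.002],0],[[0,0,0],[0,0,-0.1],0],[[0,0,0],[0,0,-0.2],0],[[0,0,0],[0,0,-0.32],0],[[0,0,0],[0,0,-0.37],0],[[0,0,0],[0,0,-0.37],0]]'
python3 -c "
from h import *
plan((493,-170,180,46),(490,70,180,72),(484.5,306,180,82))
im,d=manip.capture('side');P=cloud('side',d);q=P[(d>0)&(P[...,2]>60)&(P[...,2]<72)&(abs(P[...,0]-492)<50)&(abs(P[...,1]+331)<70)];print(q.mean(0),cv2.minAreaRect(q[:,:2].astype(np.float32)))"
```

```text
time: 9.83
tool_pos: [496.6, -335.4, 165.6]
tcp_rot: [[-0.349, 0.937, 0.008], [0.937, 0.349, -0.006], [-0.009, 0.005, -1.0]]
force: [-0.1, -0.4, -0.2]
grip_width: 85.6
grasp_force: 0.0
t 9.83 tcp [ 496.6 -335.4  165.6] toolY 20.45
[0.0055, 0.0182, -0.8516] [0.5204, 0.1817, -0.0516]
[0.0, 0.0, -0.8667] [0.5629, 0.5685, 0.0]
[0.0, 0.0, -0.3333] [0.2605, 0.7425, 0.0]
[ 493.19555485 -325.91931744   65.19390253] ((494.39837646484375, -328.1724548339844), (22.140975952148438, 83.37171936035156), 20.454513549804688)
```

The scraper is standing released. Next I'll go over the cover.

```bash
python3 -m handwheel '[[[0,0,-0.85],[0.52,0.182,-0.05],0],[[0,0,-0.85],[0.52,0.182,-0.05],0],[[0,0,-0.85],[0.52,0.182,-0.05],0],[[0,0,-0.85],[0.52,0.182,-0.05],0],[[0,0,-0.85],[0.52,0.182,-0.05],0],[[0,0,-0.85],[0.52,0.182,-0.05],0]]' >/dev/null
python3 -m handwheel '[[[0,0,-0.867],[0.563,0.569,0],0],[[0,0,-0.867],[0.563,0.569,0],0],[[0,0,-0.867],[0.563,0.569,0],0],[[0,0,-0.867],[0.563,0.569,0],0],[[0,0,-0.867],[0.563,0.569,0],0],[[0,0,-0.867],[0.563,0.569,0],0],[[0,0,-0.867],[0.563,0.569,0],0]]' >/dev/null
python3 -m handwheel '[[[0,0,-0.333],[0.26,0.743,0],0],[[0,0,-0.333],[0.26,0.743,0],0],[[0,0,-0.333],[0.26,0.743,0],0],[[0,0,-0.333],[0.26,0.743,0],0],[[0,0,-0.333],[0.26,0.743,0],0],[[0,0,-0.333],[0.26,0.743,0],0],[[0,0,-0.333],[0.26,0.743,0],0],[[0,0,-0.333],[0.26,0.743,0],0],[[0,0,-0.333],[0.26,0.743,0],0]]'
python3 - <<'E'
from h import *
plan()
im,d=manip.capture("wrist"); P=cloud("wrist",d); save("w4",im)
B=(d>0)&(abs(P[...,0]-484)<90)&(abs(P[...,1]-316)<75)
for a,b in((48,56),(3,10)):
    q=P[B&(P[...,2]>a)&(P[...,2]<b)]; print(a,len(q),q.mean(0).round(1),cv2.minAreaRect(q[:,:2].astype(np.float32)))
plan((484,317,47,82))
E
```

```text
time: 11.72
tool_pos: [482.8, 307.1, 174.0]
tcp_rot: [[-0.99, 0.141, -0.002], [0.141, 0.99, -0.002], [0.001, -0.002, -1.0]]
force: [-0.8, -0.5, -0.7]
grip_width: 85.5
grasp_force: 0.0
t 11.72 tcp [482.8 307.1 174. ] toolY 81.87
48 2180 [481.3 316.   52.6] ((483.254638671875, 315.921142578125), (14.195902824401855, 75.91434478759766), 82.62203979492188)
3 12299 [478.9 316.    6.7] ((483.421142578125, 316.0245666503906), (178.3656463623047, 149.61061096191406), 0.20417137444019318)
t 11.77 tcp [482.8 306.7 174.2] toolY 81.83
[-0.0031, -0.0023, -0.0057] [0.0002, 0.0351, 0.424]
```

View pics/w4.png

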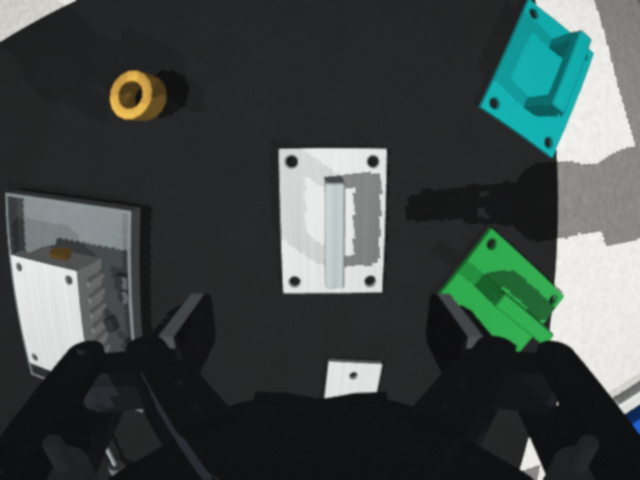

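The wrist view shows the cover at (333,220) with its bar at (335,235). Green at (500,290) and turquoise at (535,80) are clear of the fingers, and the blank is at (352,380). I'll descend and grip.

```bash
python3 -c "
from h import *
plan((483.3,316,46,82.6))"
python3 -m handwheel '[[[-0.003,-0.002,-0.025],[0,0.031,0.1],0],[[-0.003,-0.002,-0.025],[0,0.031,0.2],0],[[-0.003,-0.002,-0.025],[0,0.031,0.3],0],[[-0.003,-0.002,-0.025],[0,0.031,0.38],0],[[-0.003,-0.002,-0.025],[0,0.031,0.426],0],[[-0.003,-0.002,-0.025],[0,0.031,0.426],0],[[-0.003,-0.002,-0.025],[0,0.031,0.426],0]]'
```

```text
t 11.77 tcp [482.8 306.7 174.2] toolY 81.83
[-0.0031, -0.0023, -0.0257] [0.0021, 0.0315, 0.4273]
time: 12.35
tool_pos: [483.4, 315.8, 46.6]
tcp_rot: [[-0.992, 0.129, -0.001], [0.129, 0.992, 0.0], [0.001, -0.0, -1.0]]
force: [-0.2, 0.1, 0.1]
grip_width: 85.7
grasp_force: 0.0
```

```bash
python3 -m handwheel '[[[0,0,0],[0,0,0],1],[[0,0,0],[0,0,0],1],[[0,0,0],[0,0,0],1],[[0,0,0],[0,0,0],1],[[0,0,0],[0,0,0],1],[[0,0,0],[0,0,0],1],[[0,0,0],[0,0,0],1],[[0,0,0],[0,0,0],1],[[0,0,0],[0,0,0],1],[[0,0,0],[0,0,0],1],[[0,0,0],[0,0,0],1]]'
python3 -c "
from h import *
plan((483.4,315.8,150,82.6),(505,180,150,78),(527.5,42.3,150,72.9))"
```

```text
time: 13.27
tool_pos: [484.3, 318.0, 48.1]
tcp_rot: [[-0.992, 0.127, 0.002], [0.127, 0.992, 0.002], [-0.002, 0.002, -1.0]]
force: [-1.2, -0.6, 5.3]
grip_width: 12.9
grasp_force: 60.2
t 13.27 tcp [484.3 318.   48.1] toolY 82.72
[0.0038, 0.0038, 0.0039] [0.0012, -0.0069, -0.3397]
[0.0, 0.0, 0.1533] [-0.1297, -0.4396, 0.0]
[0.0, 0.0, 0.17] [-0.1688, -0.4334, 0.0]
```

```bash
python3 -m handwheel '[[[0,0,0],[0,0,-0.05],1],[[0,0,0],[0,0,-0.13],1],[[0,0,0],[0,0,-0.21],1],[[0,0,0],[0,0,-0.29],1],[[0,0,0],[0,0,-0.34],1],[[0,0,0],[0,0,-0.34],1]]'
python3 -m handwheel '[[[0,0,0.02],[-0.016,-0.05,0],1],[[0,0,0.05],[-0.04,-0.13,0],1],[[0,0,0.08],[-0.065,-0.22,0],1],[[0,0,0.11],[-0.09,-0.31,0],1],[[0,0,0.14],[-0.12,-0.4,0],1],[[0,0,0.17],[-0.147,-0.49,0],1],[[0,0,0.2],[-0.175,-0.58,0],1],[[0,0,0.23],[-0.2,-0.67,0],1],[[0,0,0.25],[-0.225,-0.75,0],1],[[0,0,0.27],[-0.245,-0.8,0],1],[[0,0,0.27],[-0.245,-0.8,0],1],[[0,0,0.27],[-0.245,-0.8,0],1]]'
python3 -c "
from h import *
plan((527.5,42.3,150,72.9))"
```

```text
time: 13.77
tool_pos: [485.6, 318.8, 152.4]
tcp_rot: [[-0.992, 0.127, 0.006], [0.127, 0.992, 0.004], [-0.006, 0.005, -1.0]]
force: [1.0, 0.6, -1.9]
grip_width: 12.8
grasp_force: 59.2
time: 14.77
tool_pos: [524.9, 69.7, 147.1]
tcp_rot: [[-0.964, 0.267, -0.002], [0.267, 0.964, 0.002], [0.003, 0.001, -1.0]]
force: [0.3, -0.1, -3.5]
grip_width: 12.8
grasp_force: 59.3
t 14.77 tcp [524.9  69.7 147.1] toolY 74.52
[0.0027, -0.005, 0.0539] [-0.0328, -0.0856, -0.0097]
```

```bash
python3 -m handwheel '[[[0,0,0.02],[-0.01,-0.03,0],1],[[0,0,0.04],[-0.023,-0.06,0.02],1],[[0,0,0.054],[-0.033,-0.086,0.04],1],[[0,0,0.054],[-0.033,-0.086,0.06],1],[[0,0,0.054],[-0.033,-0.086,0.075],1],[[0,0,0.054],[-0.033,-0.086,0.075],1],[[0,0,0.054],[-0.033,-0.086,0.075],1]]'
cat > look.py <<'E'
from h import *
plan((527.5,42.3,110,72.9)); s=manip.sense(); z=s["tool_pos"][2]; e=np.array([np.cos(np.radians(-17.1)),np.sin(np.radians(-17.1))]); n=np.array([-e[1],e[0]])
for c in("scene","side","wrist"):
    im,d=manip.capture(c);P=cloud(c,d);w=P[...,:2]-[527.5,42.3];B=(d>0)&(abs(w[...,0])<90)&(abs(w[...,1])<80)
    lo=z-46.5
    for nm,a,b in(("plate",lo+1,lo+11),("bar",lo+47,lo+58),("face",47,53)):
        m=B&(P[...,2]>a)&(P[...,2]<b)
        q=P[m]
        if len(q)>30:
            r=cv2.minAreaRect(q[:,:2].astype(np.float32)); A=np.c_[q[:,:2]-q[:,:2].mean(0),np.ones(len(q))]; sol=np.linalg.lstsq(A,q[:,2],rcond=None)[0]
            print(c,nm,len(q),np.round(r[0],1),np.round(r[1],1),round(r[2],1),"z",round(float(np.median(q[:,2])),1),"slope",sol[:2].round(3))
    if c!="scene": save("L_"+c+str(int(s["time"]*10)),im)
E
python3 look.py
```

```text
time: 15.35
tool_pos: [528.2, 43.1, 125.8]
tcp_rot: [[-0.956, 0.292, -0.0], [0.292, 0.956, 0.002], [0.001, 0.002, -1.0]]
force: [-0.1, 0.3, -3.2]
grip_width: 13.0
grasp_force: 59.2
t 15.35 tcp [528.2  43.1 125.8] toolY 73.01
[0.0031, -0.0014, 0.0038] [0.0014, -0.0032, 0.0528]
scene plate 985 [528.7  41.5] [ 84.2 125.1] 72.8 z 83.7 slope [-0.003  0.001]
scene bar 183 [528.3  43.9] [38.6 75.1] 55.0 z 129.7 slope [-0.001  0.003]
scene face 433 [561.4  31. ] [83.5 55.6] 74.1 z 49.9 slope [-0.009  0.004]
side plate 1116 [527.9  44.6] [ 88.3 123.5] 73.6 z 84.3 slope [0.001 0.   ]
side bar 158 [517.6  47. ] [52.  36.1] 7.1 z 130.5 slope [ 0.071 -0.027]
side face 576 [526.2  45. ] [ 87.4 121. ] 72.6 z 50.0 slope [ 0.003 -0.002]
wrist plate 22839 [528.6  42.7] [ 84.8 120.3] 73.0 z 85.2 slope [0.001 0.001]
wrist bar 7540 [526.1  42. ] [38.1 72.2] 54.8 z 131.1 slope [0.006 0.002]
wrist face 1159 [479.1  57. ] [84.4 19.6] 73.0 z 50.6 slope [0.001 0.002]
```

The plate is level at 28 mm above the face and about 1 mm off in xy. I'll correct that and lower to an 11 mm gap.

```bash
python3 -m handwheel '[[[0,0,0],[0.003,-0.002,0.015],1],[[0,0,0],[0.003,-0.002,0.03],1],[[0,0,0],[0.003,-0.002,0.045],1],[[0,0,0],[0.003,-0.002,0.057],1],[[0,0,0],[0.003,-0.002,0.057],1],[[0,0,0],[0.003,-0.002,0.057],1],[[0,0,0],[0.003,-0.002,0.057],1],[[0,0,0],[0.003,-0.002,0.057],1],[[0,0,0],[0.003,-0.002,0.057],1]]'
python3 look.py; python3 -c "
import cv2,glob
f=sorted(glob.glob('pics/L_side*'))[-1];im=cv2.imread(f);cv2.imwrite('pics/fin.png',cv2.resize(im[160:340,230:450],(733,600),interpolation=cv2.INTER_CUBIC))"
```

```text
time: 16.25
tool_pos: [528.1, 42.5, 109.7]
tcp_rot: [[-0.956, 0.293, 0.002], [0.293, 0.956, 0.001], [-0.001, 0.002, -1.0]]
force: [0.3, 0.6, -2.6]
grip_width: 12.9
grasp_force: 59.2
t 16.25 tcp [528.1  42.5 109.7] toolY 72.99
[0.0035, 0.0025, 0.0031] [0.0017, -0.001, -0.0011]
scene plate 972 [528.3  41. ] [ 84.3 124.1] 72.8 z 67.4 slope [ 0.001 -0.   ]
scene bar 174 [532.4  42.1] [38.1 71.2] 54.4 z 113.8 slope [-0.001 -0.002]
scene face 212 [541.4  37.8] [82.2 98.7] 72.5 z 49.7 slope [0.001 0.003]
side plate 1083 [527.5  43.9] [ 87.1 123.4] 73.2 z 67.7 slope [0.001 0.001]
side bar 149 [515.9  44.3] [48.9 38.3] 5.4 z 113.8 slope [ 0.076 -0.014]
side face 301 [527.  45.] [ 87.1 122.7] 73.5 z 49.8 slope [-0.001  0.   ]
wrist plate 22842 [527.6  41.9] [ 84.9 120.7] 73.0 z 68.0 slope [0.    0.001]
wrist bar 7527 [525.6  43.6] [71.8 38.2] 1.3 z 114.0 slope [ 0.003 -0.002]
wrist face 725 [477.7  57.7] [83.9 17. ] 72.8 z 50.4 slope [-0.008  0.004]
```

View pics/fin.png

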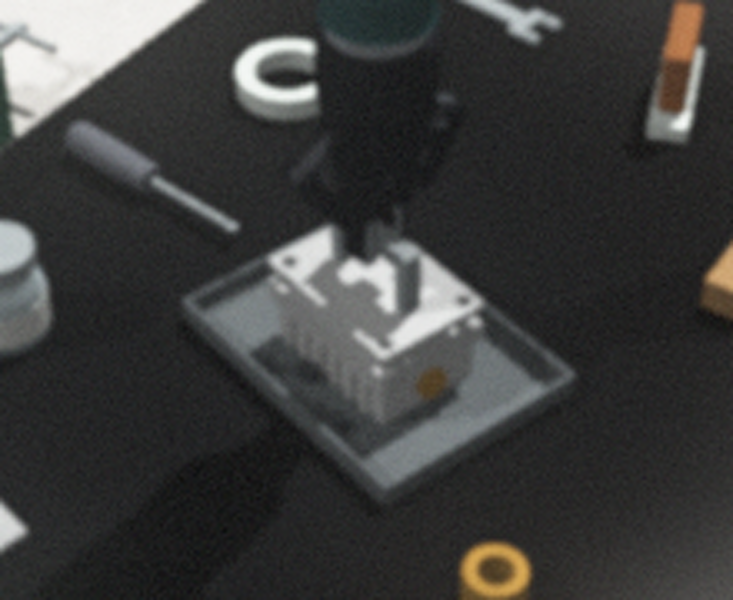

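The crop shows the cover hovering level over the face, centred at about (380,290), with the scraper standing clear at (675,90). Plate against face agrees within about 0.6 mm and the gap is about 12 mm, so I'm handing in.

```bash
python3 -c "
from workcell import manip
print(manip.finish_job())"
```

```text
the job is handed in; nothing more can be done
None
```

I handed the job in at about 16 s, and the judge's verdict wasn't shown: all four chips are in the tray, the scraper is released on the bench, and the cover is held level about 12 mm above the face with its holes aligned to within about 1 mm by camera.

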